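# Put the last red peg away in the pedal-lift box

### The job

Press the brass pedal of the parts box down to its foot and hook it to the left so that the lid stays up, lay the loose red peg inside on the floor of the box (lay it, do not drop it in), then unhook the pedal and ease it all the way back up so that the lid comes down slowly under your hand. Feel for the foot and do not force the pedal, which is thin brass, never let the lid fall, and leave the stone, the reamer and the marking gauge where they lie.

Things in the scene. Friction and masses are not known exactly. Their poses are not given: they have to be found in the camera images.
- partsbox: Fixed dark wooden parts box, 200 deep (x) x 240 wide (y) x 125 mm high, walls 10 mm. Origin: centre of the underside, on the bench. Its front, with the pedal, faces its own -x; 'left' means its +y. The lid hinges on the back (+x) top edge. Inside 180 x 220 mm with a flat floor 52 mm above the bench, 73 mm deep; two more red pegs lie in the back half.
- lay_spot (a point): Point on the inner floor of the box, 45 mm in front of its middle, 52 mm above the bench: free room to lay the peg. Axes as the box.
- lid (a joint): Lid angle (rad): 0 shut, about 1.1 to 1.75 hooked open, 1.4 to 2.05 with the pedal on its foot. The lid is a 7 mm board, 205 mm from hinge to front edge. A crank and pushrod on the box's right side tie it to the pedal both ways: it follows every move of the pedal and falls shut within half a second if the unhooked pedal is let go.
- lid_edge (a point): Middle of the front edge of the lid, on its upper face.
- lever: Pedal lever with all it carries. Origin: its pivot inside the box, 44 mm above the bench, on the middle plane, 100 mm behind the box front. An 8 mm square brass bar runs from the pivot out through the slot plate to the pedal. Pressing turns it down about the box's y axis by 0.24 to 0.34 rad. It is thin: a push of more than 30 N bends it.
- pedal (a point): Centre of the top face of the pedal at the lever's outer end, 75 mm in front of the box front; 83 mm above the bench at rest. The pedal is a rubber-faced brass plate 46 (x) x 66 mm (y), nearly level, with side cheeks standing 9 mm above the face, 60 mm apart inside. Press it straight down: 8 to 14 N start it, 6 to 12 N carry it on to the foot.
- slot (a point): Middle of the brass slot plate on the box front, 52 mm above the bench. L-shaped slot: down, then left at the bottom, under a lip into the hook notch. After 41 to 59 mm of pedal travel the bar meets a firm leather foot; the plate is set by hand, so the foot differs from box to box and must be felt. The bar passes under the lip only in the last 3 mm of pedal travel above the foot.
- swing (a joint): Sideways angle of the lever (rad): 0 straight ahead, where a light spring holds it, to 0.165 at the left end (28 mm left at the pedal). Sliding on the foot takes 1 to 6 N. Let up at the left end, the pedal rises about 8 mm into the notch and stays behind the lip, at 0.125 to 0.15. To unhook: press on the foot again, slide right to the end, let it rise.
- peg: The loose red-stained tuning peg, 64 mm long, 15 g, lying flat on the bench along its own x axis. Head: a flat-sided block 22 (x) x 24 (y) x 12 mm high at the -x end; then a collar 12 mm across and a shank tapering from 10 to 7.6 mm towards +x. Origin: middle of its length, on the underside (bench face).
- peg_head (a point): Middle of the peg's head, 21 mm to -x of the peg's origin and 6 mm above its underside: the place to grip it, 24 mm wide across y.
- stone: Round grey river stone used as a weight, 86 mm across, 55 mm high, 0.55 kg; bystander. Origin: centre of the underside.
- reamer: Peg reamer: 85 mm wooden handle (to -x), 107 mm steel taper (to +x), 22 mm high, lying; bystander. Origin: on the bench under the front end of the handle.
- gauge: Boxwood marking gauge: stem 190 mm along x, stock 30 x 60 x 50 mm high in its middle; bystander. Origin: centre of the underside of the stock.

How it is judged:
By the outcome, as a careful person would: the job done as asked, in the order asked, and still so for the second after the job is handed in, with the robot touching nothing.
It also fails if it takes over 72 s, if anything falls off the work surface, if the arm or the gripper's body presses on something with over 40 N, if the wrist force passes 120 N, or if a joint passes its speed limit or range.

### The arm

A 6-joint arm with a two-finger parallel gripper is mounted at the origin on the work surface. World frame = base frame: x ahead of the robot, y to its left, z up, the work surface at z = 0. Lengths are in mm, angles in rad, forces in N, time in s.
With the tool pointing down it reaches from about 350 to 925 mm from the base axis. Payload 6.4 kg.
Tool frame: the origin (TCP) lies midway between the tips of the shut fingers; the grasp point (between the pads) lies 19 mm behind it; z points along the fingers, y is the line along which they close (so a half turn about z gives the same grasp; the last joint's range is limited). The gripper opens to 85 mm and grips with 20 to 120 N. Pads are 22 mm wide; open, the fingers measure 114 mm over their backs; the gripper's body (76 mm by 85 mm) begins 54 mm behind the grasp point. The pads swing forward as they close: fully open they stand 13 mm farther back than shut.
Start: joints at [1.071, 0.245, 1.558, -0, 1.339, -0.174], TCP at [208.041, 615.819, 231.29] pointing down, gripper open.
Joint ranges: [-3.13, 3.13], [-1.02, 2.26], [0.13, 2.54], [-0.95, 4.09], [0.21, 2.88], [-2.74, 2.74]. Speed limits (rad/s): [2.57, 2.57, 3.14, 3.14, 3.14, 3.14].

### API

Orientations are given as a unit quaternion [x, y, z, w].
In Python, from cell import env gives the robot as it stands.
- The arm moves only by the tool servo_tool, never from a script. Its argument "steps" is a list that holds one entry, the list of rows, each a list of 7 numbers: the opening, from 0 (shut) to 1 (fully open), then the shift along the world's x, y, z in mm, then the turn, a rotation vector about the world's x, y, z in degrees. In form: [[[fingers, dx, dy, dz, rx, ry, rz], ...]]. A call has 1 to 5 rows; each row is the pose to reach, as a shift and turn from the pose commanded when the call began; what a row does not reach only later rows make up. A row lasts 1/12 s, in which the tool goes at most 41.7 mm and 7.16 degrees, less where a joint would pass 70% of its speed; a pose out of reach is approached as far as the arm can. A call with a gripper value outside its range is refused whole. The fingers move at their own pace and stop on an object; "squeeze" is the grip in N (left out, the last holds). Time passes only in rows, so rows that repeat a pose let the fingers close. It gives the time, the measured TCP pose, the force, the opening and the grip force at its end, in the units of the state.
- env.read_state(): the state, without advancing time (a new reading comes with each control period).
- env.capture(name): name is "scene" or "top" or "wrist"; returns a dict with "image" (400x640x3 uint8, red, green, blue), "fx", "fy", "cx", "cy" (pixels), "dist_coeffs" ([k1, k2, p1, p2, k3] as OpenCV has them; the pictures are not rectified), "rvec" (rotation vector, rad) and "tvec" (3), from world to camera coordinates, as OpenCV has them. Camera axes: x right, y down, z forward; pixel columns grow to the right and rows downward; lengths in mm; the calibration is good to about 2 mm. A picture is of the moment at which its call begins. There is no depth.
- env.sign_off(): hands the job in; it is judged then, once.
Trained networks look in a picture, given as the dict that the camera call returned (one of the last four; its "shot" number tells which), for a name from the list of things; names that differ only in an ending like _2 or _b are one class to them, and where a whole thing is asked for, a point or a joint stands for the part that bears it (a point fixed in the world has none). Each returns a list of dicts, best first, with "confidence" (0 to 1); they miss things now and then, are a little off and sometimes report something else, mostly with a low value. They report only what shows in the picture. A call takes as long as a camera call.
- env.regions_of(name, picture): "mask" (400x640 bool, what is visible of it) and "bbox" ([centre column, centre row, width, height] in pixels, round what is visible of it).
- env.mark_of(name, picture): "at" ([row, column] in pixels: a listed point, or the origin of a listed thing).
The state is a dict: "t": time; "joints": joint angles; "qvel": joint speeds; "joint_torque": joint torques, N m; "position": TCP position; "eef_rot": TCP orientation; "ft_force": force on the tool from outside, world axes, zero at the start; "wrist_torque": the same for the moment, N m; "finger_gap": finger opening in mm; "finger_force": force on a finger pad.
Only numpy, scipy, OpenCV 4.12 (cv2) and the standard library are available. Lean on these libraries where they do the work, as an engineer would, in place of code of your own. Each camera call takes 0.05 s, during which the arm holds its last target. There are 200 camera calls.

## Working session

There is one attempt and no reset: what is moved stays moved. The work goes in short steps, Python scripts to look and compute and a tool call to move; the robot and the scene stay as the last step left them, time stands still between calls to the robot, and variables do not carry over. Pictures are saved under pics/ and viewed, at most 10 in all, crops included, and the job is handed in when it is done.

Besides the shell and the picture viewer there is one more tool, called after ">>>" as name(argument=value, ...), one argument or row to a line, values as JSON. servo_tool: Moves the arm, as the interface text tells. Its arguments: {"type":"object","properties":{"steps":{"type":"array","items":{"type":"array","items":{"type":"array","items":{"type":"number"}}}},"squeeze":{"type":"number"}},"required":["steps"]}

```bash
mkdir -p pics; ls
cat > h.py <<'E'
from cell import env
import numpy as np, cv2
def ray(p,px):
    K=np.array([[p['fx'],0,p['cx']],[0,p['fy'],p['cy']],[0,0,1]],float)
    u=cv2.undistortPoints(np.array([[[px[1],px[0]]]],float),K,np.array(p['dist_coeffs'],float))[0,0]
    R=cv2.Rodrigues(np.array(p['rvec'],float))[0];t=np.array(p['tvec'],float).ravel()
    return -R.T@t, R.T@np.array([u[0],u[1],1])
def at_z(p,px,z):
    c,d=ray(p,px); return c+d*(z-c[2])/d[2]
def tri(rs):
    A=np.zeros((3,3));b=np.zeros(3)
    for c,d in rs:
        d=d/np.linalg.norm(d);M=np.eye(3)-np.outer(d,d);A+=M;b+=M@c
    return np.linalg.solve(A,b)
def save(p,n,crop=None,s=1):
    im=p['image'][:,:,::-1]
    if crop: im=im[crop[0]:crop[1],crop[2]:crop[3]]
    cv2.imwrite('pics/'+n,cv2.resize(im,None,fx=s,fy=s))
E
python3 - <<'E'
from h import *
np.set_printoptions(precision=1,suppress=True)
names={'partsbox':0,'lay_spot':52,'lid_edge':125,'lever':44,'pedal':83,'slot':52,'peg':0,'peg_head':6,'stone':0,'reamer':0,'gauge':0}
rr={}
ims=[]
for c in('scene','top'):
    p=env.capture(c);ims.append(p['image'][:,:,::-1])
    for n,z in names.items():
        for m in env.mark_of(n,p)[:2]:
            print(c,n,np.array(m['at']),round(m['confidence'],2),at_z(p,m['at'],z))
            rr.setdefault(n,{}).setdefault(c,ray(p,m['at']))
for n,d in rr.items():
    if len(d)==2: print('tri',n,tri(d.values()))
cv2.imwrite('pics/a.png',ims[0]);cv2.imwrite('pics/b.png',ims[1])
s=env.read_state();print(s['eef_rot'],s['position'],s['ft_force'],s['finger_gap'])
E
```

```text
pics
scene partsbox [262.6 288.1] 0.64 [649.1  -3.    0. ]
scene lay_spot [283.9 170.6] 0.48 [ 780.  -260.5   52. ]
scene lid_edge [204.5 281.4] 0.68 [560.3 -27.7 125. ]
scene lid_edge [196.2 280. ] 0.63 [527.3 -36.4 125. ]
scene pedal [198.3 278.7] 0.48 [487.6 -48.3  83. ]
scene slot [204.3 181.4] 0.67 [ 503.3 -332.7   52. ]
scene peg [202.9 283.6] 0.5 [412.1 -49.    0. ]
scene peg [208.3 174.9] 0.42 [ 466.7 -378.2    0. ]
scene peg_head [203.9 184.1] 0.64 [ 450.7 -353.3    6. ]
scene stone [171.5 196.8] 0.67 [ 275.1 -371.2    0. ]
scene reamer [252.6 469.7] 0.9 [572.6 488.    0. ]
scene gauge [283.3 167.7] 0.63 [ 742.2 -295.3    0. ]
top partsbox [172.  351.5] 0.7 [645.1   4.8   0. ]
top partsbox [199.6 195.6] 0.18 [563.3 482.4   0. ]
top lay_spot [182.8 358.1] 0.95 [598.1 -12.4  52. ]
top lid_edge [193.2 365. ] 0.81 [550.7 -27.3 125. ]
top lid_edge [196.9 192.5] 0.44 [545.  447.7 125. ]
top pedal [219.6 370.6] 0.9 [484.  -44.1  83. ]
top slot [200.6 361.6] 0.71 [544.8 -21.6  52. ]
top peg [229.1 478.4] 0.59 [ 465.5 -369.4    0. ]
top peg_head [230.  472.4] 0.68 [ 462.2 -349.7    6. ]
top stone [296.2 486.2] 0.86 [ 270.3 -378.3    0. ]
top reamer [199.6 194.7] 0.8 [563.3 485.1   0. ]
top gauge [142.  450.5] 0.64 [ 737.4 -302.4    0. ]
tri partsbox [646.4   0.6  -3. ]
tri lay_spot [ 684.8 -149.3  -12.4]
tri lid_edge [552.3 -28.5 117.9]
tri pedal [484.6 -46.6  80.5]
tri slot [ 580.4 -138.   154.2]
tri peg [ 460.3 -179.6   99.9]
tri peg_head [ 461.1 -347.1   15.4]
tri stone [ 269.6 -376.7   -3.8]
tri reamer [565.4 490.   -8.3]
tri gauge [ 738.4 -301.1   -5.3]
[ 0.2  1.  -0.  -0. ] [208.  615.8 231.3] [ 0.2 -0.4  0.1] 85.21029319627112
```

View pics/a.png

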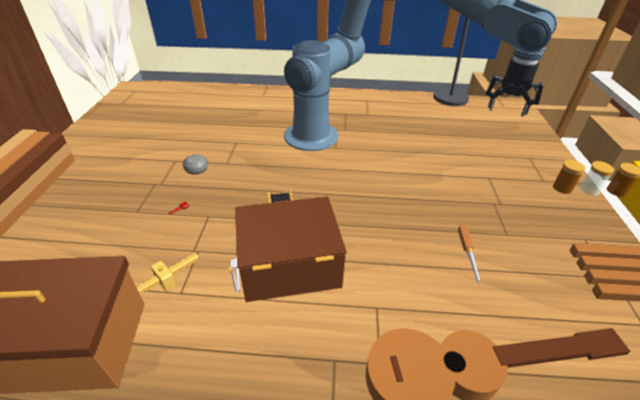

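View pics/b.png

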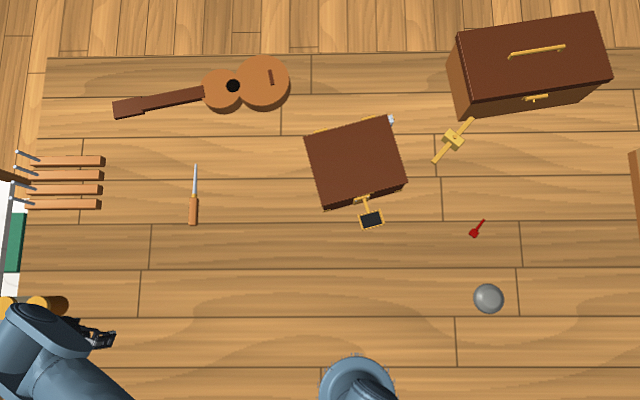

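Run:
```python
from h import *
np.set_printoptions(precision=4,suppress=True)
from scipy.spatial.transform import Rotation as R
s=env.read_state();print(R.from_quat(s['eef_rot']).as_matrix(),s['t'])
p=env.capture('top')
for n in('peg','lid','pedal'):
    for r in env.regions_of(n,p)[:2]:
        m=r['mask'].astype(np.uint8)
        if m.sum()<20: continue
        rect=cv2.minAreaRect(np.argwhere(m)[:,::-1].astype(np.float32))
        z={'peg':4,'lid':125,'pedal':85}[n]
        print(n,r['bbox'],r['confidence'],m.sum(),rect);print(np.array([at_z(p,(b[1],b[0]),z)[:2] for b in cv2.boxPoints(rect)]))
```

```text
[[-0.9474  0.3201 -0.    ]
 [ 0.3201  0.9474 -0.    ]
 [ 0.     -0.     -1.    ]] 1.2
peg [476.9, 230.7, 11.4, 13.0] 0.51 89 ((476.5000305175781, 230.5), (8.485280990600586, 14.142135620117188), 45.0)
[[ 455.0505 -338.3825]
 [ 484.6989 -369.7637]
 [ 466.6038 -386.1387]
 [ 437.109  -354.7908]]
peg [452.6, 142.2, 42.1, 45.3] 0.36 498 ((452.50006103515625, 140.00001525878906), (19.091880798339844, 58.68986129760742), 45.0)
[[ 698.5457 -221.413 ]
 [ 831.614  -356.2378]
 [ 786.6371 -394.9252]
 [ 655.1623 -260.4154]]
lid [357.5, 171.1, 108.2, 112.9] 0.44 7454 ((360.3540954589844, 173.7230224609375), (108.98926544189453, 93.60887145996094), 75.46554565429688)
[[ 727.0502  148.4134]
 [ 793.5296 -108.538 ]
 [ 489.653  -172.6487]
 [ 427.7961   72.6169]]
pedal [371.5, 212.4, 29.7, 27.6] 0.88 427 ((368.6470642089844, 212.5882568359375), (29.10427474975586, 24.253562927246094), 75.96376037597656)
[[536.0458   3.5159]
 [552.368  -63.2346]
 [471.5586 -80.8646]
 [455.5397 -14.9342]]
```

The pictures show the box turned about 16° with its pedal at top-view pixel (371,219). The peg is at (477,230), with the stone and gauge well to the right and the reamer far to the left. Next I move above the pedal.

>>> servo_tool(
  steps=[
    [[0,13,-33,0,0,0,2],[0,27,-66,0,0,0,4],[0,41,-99,0,0,0,6],[0,55,-132,0,0,0,7],[0,69,-165,0,0,0,8.6]],
  ],
)

```text
t: 1.82
position: [277.3, 449.4, 231.3]
eef_rot: [0.087, 0.996, 0.0, 0.0]
ft_force: [0.4, -0.0, 0.8]
finger_gap: 25.6
finger_force: 0.0
```

>>> servo_tool(
  steps=[
    [[0,13,-33,0,0,0,2],[0,27,-66,0,0,0,4],[0,41,-99,0,0,0,6],[0,55,-132,0,0,0,7],[0,69,-165,0,0,0,8.6]],
  ],
)

```text
t: 2.23
position: [346.3, 284.3, 231.5]
eef_rot: [0.012, 1.0, 0.0, 0.0]
ft_force: [0.7, -1.5, 1.3]
finger_gap: -0.0
finger_force: 0.0
```

>>> servo_tool(
  steps=[
    [[0,13,-33,0,0,0,2],[0,27,-66,0,0,0,4],[0,41,-99,0,0,0,6],[0,55,-132,0,0,0,7],[0,69,-165,0,0,0,8.6]],
  ],
)

```text
t: 2.65
position: [415.4, 119.1, 231.7]
eef_rot: [-0.063, 0.998, -0.0, 0.001]
ft_force: [0.5, 1.0, 0.6]
finger_gap: -0.2
finger_force: 0.0
```

>>> servo_tool(
  steps=[
    [[0,13,-33,0,0,0,2],[0,27,-66,0,0,0,4],[0,41,-99,0,0,0,6],[0,55,-132,0,0,0,7],[0,69,-165,0,0,0,8.6]],
  ],
)

```text
t: 3.07
position: [484.5, -46.1, 231.6]
eef_rot: [-0.137, 0.991, -0.0, 0.0]
ft_force: [0.3, 0.4, -0.6]
finger_gap: -0.1
finger_force: 0.0
```

Run:
```python
from h import *
np.set_printoptions(precision=3,suppress=True)
from scipy.spatial.transform import Rotation as R
for c in('wrist','top'):
    p=env.capture(c)
    if c=='wrist': save(p,'w1.png')
    for n,z in (('pedal',83),('slot',52),('lid_edge',125)):
        for m in env.mark_of(n,p)[:1]: print(c,n,np.array(m['at']),round(m['confidence'],2),at_z(p,m['at'],z))
    for r in env.regions_of('pedal',p)[:1]:
        m=r['mask'].astype(np.uint8);rect=cv2.minAreaRect(np.argwhere(m)[:,::-1].astype(np.float32))
        print(r['confidence'],np.array([at_z(p,(b[1],b[0]),88)[:2] for b in cv2.boxPoints(rect)]))
s=env.read_state();print(s['t'],s['position'],R.from_quat(s['eef_rot']).as_matrix()[:,1],s['ft_force'],s['finger_gap'],s['joints'])
```

```text
wrist pedal [186.8 320. ] 0.85 [486.262 -45.07   83.   ]
wrist slot [235.3 331.2] 0.98 [542.601 -16.493  52.   ]
0.76 [[469.997 -83.098]
 [451.815 -18.633]
 [526.673   5.393]
 [546.289 -64.146]]
top pedal [220.8 369. ] 0.62 [480.59 -39.54  83.  ]
top slot [198.7 359.8] 0.6 [550.482 -16.49   52.   ]
0.54 [[493.157 -35.842]
 [500.343 -37.931]
 [489.137 -76.866]
 [481.981 -74.74 ]]
3.5667 [483.794 -43.177 231.339] [-0.273  0.962 -0.   ] [ 0.075  0.    -0.106] 0.027817158266301375 [-0.323 -0.151  1.968  0.     1.324 -2.17 ]
```

View pics/w1.png

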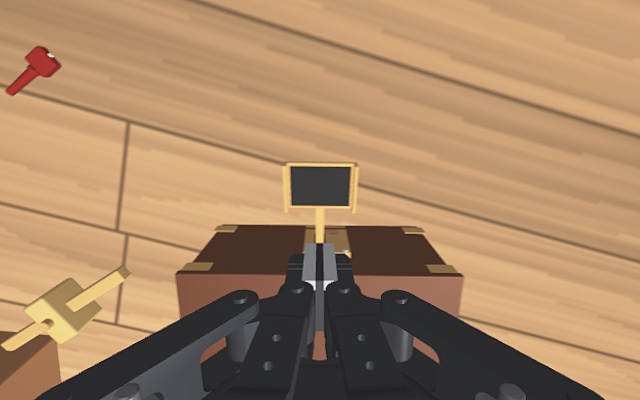

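>>> servo_tool(
  steps=[
    [[0,1,-1,-40,0,0,0],[0,1,-1,-80,0,0,0],[0,1,-1,-115,0,0,0],[0,1,-1,-132,0,0,0],[0,1,-1,-139,0,0,0]],
  ],
)

```text
t: 3.98
position: [482.4, -43.7, 88.8]
eef_rot: [-0.137, 0.991, 0.001, -0.003]
ft_force: [0.3, -0.4, -0.2]
finger_gap: -0.0
finger_force: 0.0
```

>>> servo_tool(
  steps=[
    [[0,0,0,-2,0,0,0],[0,0,0,-4,0,0,0],[0,0,0,-6,0,0,0],[0,0,0,-8,0,0,0],[0,0,0,-10,0,0,0]],
  ],
)

```text
t: 4.4
position: [486.2, -45.6, 83.8]
eef_rot: [-0.137, 0.991, -0.001, 0.001]
ft_force: [-1.9, -0.6, 9.2]
finger_gap: -0.1
finger_force: 4.4
```

>>> servo_tool(
  steps=[
    [[0,-1,0,-2,0,0,0],[0,-1,0,-4,0,0,0],[0,-2,0,-6,0,0,0],[0,-2,-1,-8,0,0,0],[0,-2,-1,-10,0,0,0]],
  ],
)

```text
t: 4.82
position: [484.8, -47.0, 75.0]
eef_rot: [-0.137, 0.991, -0.001, 0.001]
ft_force: [-5.0, 0.3, 12.4]
finger_gap: -0.0
finger_force: 5.8
```

>>> servo_tool(
  steps=[
    [[0,0,0,-2,0,0,0],[0,-1,0,-5,0,0,0],[0,-1,0,-7,0,0,0],[0,-2,0,-10,0,0,0],[0,-2,0,-12,0,0,0]],
  ],
)

```text
t: 5.23
position: [482.9, -47.0, 62.8]
eef_rot: [-0.137, 0.991, -0.001, 0.002]
ft_force: [-3.5, 0.5, 12.2]
finger_gap: -0.1
finger_force: 5.8
```

>>> servo_tool(
  steps=[
    [[0,0,0,-2,0,0,0],[0,-1,0,-5,0,0,0],[0,-1,0,-8,0,0,0],[0,-1,0,-11,0,0,0],[0,-1,0,-13,0,0,0]],
  ],
)

```text
t: 5.65
position: [482.0, -47.0, 49.6]
eef_rot: [-0.137, 0.991, -0.001, 0.002]
ft_force: [-1.8, 0.3, 11.5]
finger_gap: 0.2
finger_force: 5.7
```

>>> servo_tool(
  steps=[
    [[0,0,0,-1,0,0,0],[0,0,0,-2,0,0,0],[0,0,0,-3,0,0,0],[0,0,0,-4,0,0,0],[0,0,0,-4,0,0,0]],
  ],
)

```text
t: 6.07
position: [481.8, -46.9, 45.3]
eef_rot: [-0.137, 0.991, -0.001, 0.002]
ft_force: [-1.9, -0.4, 8.9]
finger_gap: 0.3
finger_force: 4.4
```

>>> servo_tool(
  steps=[
    [[0,0,0,-1,0,0,0],[0,0,0,-2,0,0,0],[0,0,0,-3,0,0,0],[0,0,0,-3,0,0,0]],
  ],
)

```text
t: 6.4
position: [481.8, -46.9, 42.3]
eef_rot: [-0.137, 0.991, -0.001, 0.002]
ft_force: [-1.7, -0.8, 8.5]
finger_gap: 0.5
finger_force: 4.2
```

>>> servo_tool(
  steps=[
    [[0,0,0,-1,0,0,0],[0,0,0,-2,0,0,0],[0,0,0,-2,0,0,0]],
  ],
)

```text
t: 6.65
position: [481.8, -46.9, 40.2]
eef_rot: [-0.137, 0.991, -0.001, 0.002]
ft_force: [-1.6, 0.3, 7.4]
finger_gap: -0.2
finger_force: 4.0
```

>>> servo_tool(
  steps=[
    [[0,0,0,-1,0,0,0],[0,0,0,-2,0,0,0],[0,0,0,-2,0,0,0]],
  ],
)

```text
t: 6.9
position: [481.9, -46.9, 38.2]
eef_rot: [-0.137, 0.991, -0.001, 0.002]
ft_force: [-0.6, -0.2, 6.1]
finger_gap: 0.0
finger_force: 3.9
```

>>> servo_tool(
  steps=[
    [[0,0,0,-1,0,0,0],[0,0,0,-2,0,0,0],[0,0,0,-2,0,0,0]],
  ],
)

```text
t: 7.15
position: [481.9, -46.9, 36.1]
eef_rot: [-0.137, 0.991, -0.001, 0.002]
ft_force: [-0.7, -0.1, 8.2]
finger_gap: 0.3
finger_force: 3.7
```

>>> servo_tool(
  steps=[
    [[0,0,0,-1,0,0,0],[0,0,0,-2,0,0,0],[0,0,0,-2,0,0,0]],
  ],
)

```text
t: 7.4
position: [482.0, -46.8, 34.2]
eef_rot: [-0.137, 0.991, -0.001, 0.002]
ft_force: [-0.9, 0.5, 7.6]
finger_gap: -0.0
finger_force: 3.5
```

>>> servo_tool(
  steps=[
    [[0,0,0,-1,0,0,0],[0,0,0,-2,0,0,0],[0,0,0,-2,0,0,0]],
  ],
)

```text
t: 7.65
position: [482.2, -47.0, 33.1]
eef_rot: [-0.137, 0.991, -0.001, 0.002]
ft_force: [-4.5, 0.7, 15.8]
finger_gap: 0.3
finger_force: 7.5
```

>>> servo_tool(
  steps=[
    [[0,-1,3,-0.4,0,0,1],[0,-1.5,6,-0.4,0,0,2],[0,-2,9,-0.4,0,0,3],[0,-3,12,-0.4,0,0,4],[0,-3.5,15,-0.4,0,0,5]],
  ],
)

```text
t: 8.07
position: [479.6, -33.5, 33.2]
eef_rot: [-0.181, 0.984, -0.003, 0.002]
ft_force: [-4.3, -7.2, 13.4]
finger_gap: 0.2
finger_force: 7.2
```

>>> servo_tool(
  steps=[
    [[0,-0.5,3,-0.4,0,0,1],[0,-1,6,-0.4,0,0,2],[0,-1.5,9,-0.4,0,0,3],[0,-2,12,-0.4,0,0,4],[0,-2,14,-0.4,0,0,4]],
  ],
)

```text
t: 8.48
position: [478.3, -19.8, 33.3]
eef_rot: [-0.215, 0.977, -0.004, 0.003]
ft_force: [-4.8, -9.3, 16.5]
finger_gap: -0.3
finger_force: 8.5
```

Run:
```python
from h import *
p=env.capture('wrist');save(p,'w2.png')
p=env.capture('top')
print(env.mark_of('pedal',p)[:1]);a=env.mark_of('pedal',p)
if a: print(at_z(p,a[0]['at'],33))
s=env.read_state();print(s['position'],s['ft_force'])
```

```text
[{'at': [228.5, 479.8], 'confidence': 0.31}]
[ 462.91647798 -362.67065961   33.        ]
[478.18212525 -19.51510765  33.29022797] [-3.43676201 -5.56344675 16.42336068]
```

View pics/w2.png

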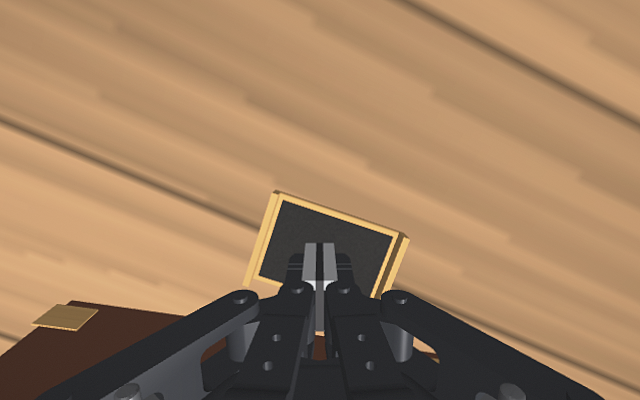

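>>> servo_tool(
  steps=[
    [[0,-0.5,1,0,0,0,0],[0,-1,3,0,0,0,0],[0,-1,3,0,0,0,0]],
  ],
)

```text
t: 8.93
position: [477.9, -17.0, 33.5]
eef_rot: [-0.215, 0.977, -0.004, 0.004]
ft_force: [-1.6, -8.7, 14.3]
finger_gap: -0.1
finger_force: 7.5
```

>>> servo_tool(
  steps=[
    [[0,-0.5,1,0,0,0,0],[0,-1,3,0,0,0,0],[0,-1,3,0,0,0,0]],
  ],
)

```text
t: 9.18
position: [477.6, -14.3, 33.7]
eef_rot: [-0.215, 0.977, -0.004, 0.004]
ft_force: [0.4, -9.3, 12.6]
finger_gap: -0.2
finger_force: 6.7
```

Run:
```python
from h import *
p=env.capture('wrist')
for m in env.mark_of('pedal',p)[:2]: print(m,at_z(p,m['at'],33))
for r in env.regions_of('pedal',p)[:1]:
    m=r['mask'].astype(np.uint8);rect=cv2.minAreaRect(np.argwhere(m)[:,::-1].astype(np.float32));print(rect,m.sum(),np.array([at_z(p,(b[1],b[0]),36)[:2] for b in cv2.boxPoints(rect)]))
s=env.read_state();print(s['t'],s['position'],s['ft_force'])
```

```text
{'at': [254.8, 320.0], 'confidence': 0.6} [475.90579056 -15.10003653  33.        ]
((323.5453796386719, 257.6405944824219), (146.43365478515625, 100.98159790039062), 18.970407485961914) 9153 [[504.82778081 -46.25745977]
 [452.99831228 -50.02556855]
 [446.96965412  17.42958468]
 [500.51648922  28.27408714]]
9.3333 [477.60607384 -14.38103612  33.71164246] [-0.07106965 -9.01072678 12.89516161]
```

>>> servo_tool(
  steps=[
    [[0,0,0,1,0,0,0],[0,0,0,3,0,0,0],[0,0,0,5,0,0,0],[0,0,0,7,0,0,0],[0,0,0,9,0,0,0]],
  ],
)

```text
t: 9.75
position: [475.9, -12.9, 41.2]
eef_rot: [-0.214, 0.977, -0.002, 0.003]
ft_force: [1.6, -3.7, 5.3]
finger_gap: -0.4
finger_force: 2.8
```

>>> servo_tool(
  steps=[
    [[0,0,0,1,0,0,0],[0,0,0,2,0,0,0],[0,0,0,3,0,0,0],[0,0,0,4,0,0,0],[0,0,0,4,0,0,0]],
  ],
)

```text
t: 10.17
position: [472.0, -10.9, 42.2]
eef_rot: [-0.214, 0.977, 0.0, -0.0]
ft_force: [0.3, -0.1, 0.2]
finger_gap: 0.4
finger_force: 0.0
```

>>> servo_tool(
  steps=[
    [[0,0,0,20,0,0,0],[0,-4,0,50,0,0,0],[0,-8,0,90,0,0,0],[0,-10,0,125,0,0,0],[0,-10,0,150,0,0,0]],
  ],
)

```text
t: 10.58
position: [462.7, -11.1, 195.2]
eef_rot: [-0.214, 0.977, -0.001, 0.001]
ft_force: [1.4, -0.2, 1.1]
finger_gap: 0.2
finger_force: 0.0
```

>>> servo_tool(
  steps=[
    [[0.5,0,-30,5,0,0,-7],[0.5,0,-65,10,0,0,-14],[0.5,0,-100,10,0,0,-21],[0.5,0,-135,10,0,0,-28],[0.5,0,-170,10,0,0,-35]],
  ],
)

```text
t: 11.0
position: [461.9, -182.4, 202.1]
eef_rot: [0.092, 0.996, 0.0, -0.0]
ft_force: [0.2, 0.3, 0.2]
finger_gap: 42.4
finger_force: 0.0
```

>>> servo_tool(
  steps=[
    [[0.5,0,-35,0,0,0,-7],[0.5,0,-70,0,0,0,-14],[0.5,0,-105,0,0,0,-21],[0.5,0,-140,0,0,0,-28],[0.5,0,-165,0,0,0,-28]],
  ],
)

```text
t: 11.42
position: [461.8, -348.5, 201.7]
eef_rot: [0.33, 0.944, 0.0, -0.001]
ft_force: [0.4, -0.5, -0.2]
finger_gap: 42.8
finger_force: 0.0
```

Run:
```python
from h import *
np.set_printoptions(precision=3,suppress=True)
from scipy.spatial.transform import Rotation as R
P={}
for c in('wrist','top','scene'):
    p=env.capture(c);P[c]=p
    for n,z in (('peg',0),('peg_head',6),('lid_edge',300),('lay_spot',52),('pedal',42)):
        if c=='wrist' and n[:2]!='pe':continue
        for m in env.mark_of(n,p)[:1]: print(c,n,np.array(m['at']),round(m['confidence'],2),at_z(p,m['at'],z))
    if c=='wrist':
      for r in env.regions_of('peg',p)[:2]:
        m=r['mask'].astype(np.uint8);pts=np.argwhere(m)
        W=np.array([at_z(p,q,5)[:2] for q in pts[::max(1,len(pts)//400)]])
        ev,V=np.linalg.eigh(np.cov(W.T));print('peg region',r['confidence'],len(pts),W.mean(0),V[:,1],np.ptp((W-W.mean(0))@V[:,1]),np.ptp((W-W.mean(0))@V[:,0]))
im=np.vstack([P['wrist']['image'][50:350,:],P['scene']['image'][100:350,:]])[:,:,::-1]
cv2.imwrite('pics/c.png',im)
s=env.read_state();print(s['t'],s['position'],R.from_quat(s['eef_rot']).as_matrix()[:,1],s['finger_gap'],s['joints'])
```

```text
wrist peg [186.6 312. ] 0.86 [ 468.772 -363.908    0.   ]
wrist peg_head [167.2 310.6] 0.66 [ 450.205 -350.639    6.   ]
peg region 0.79 796 [ 463.235 -359.233] [-0.779  0.627] 66.30575510680262 23.686432755824903
top peg [230.2 479.2] 0.44 [ 462.165 -371.564    0.   ]
top peg_head [232.7 471.2] 0.55 [ 454.152 -345.641    6.   ]
top lid_edge [ 97.4 345. ] 0.77 [749.517  27.342 300.   ]
top lay_spot [181.3 356.2] 0.95 [602.635  -6.888  52.   ]
top pedal [225.2 358.3] 0.58 [474.179 -11.246  42.   ]
scene peg [209.8 176.6] 0.64 [ 472.87  -370.495   -0.   ]
scene peg_head [202.1 182.5] 0.61 [ 442.918 -361.155    6.   ]
scene lid_edge [187.9 288.2] 0.94 [705.189  16.379 300.   ]
scene pedal [254.1 469.5] 0.38 [616.756 466.045  42.   ]
12.2667 [ 462.592 -346.116  202.552] [0.619 0.785 0.   ] 42.595870314018 [-0.839  0.105  1.771  0.     1.265 -1.742]
```

View pics/c.png

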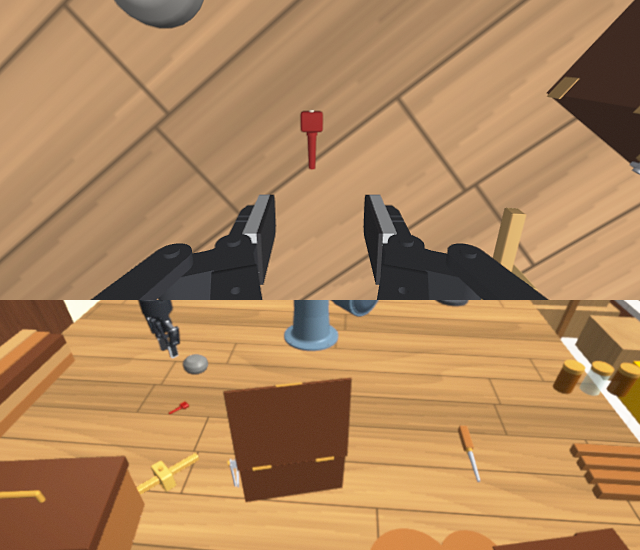

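>>> servo_tool(
  steps=[
    [[0.5,-6,-2,-35,0,0,0],[0.5,-11,-4,-75,0,0,0],[0.5,-11,-4,-115,0,0,0],[0.5,-11,-4,-140,0,0,0],[0.5,-11,-4,-150,0,0,0]],
  ],
)

```text
t: 12.68
position: [449.2, -347.7, 47.8]
eef_rot: [0.328, 0.945, 0.002, -0.003]
ft_force: [-1.2, 0.1, -0.6]
finger_gap: 42.7
finger_force: 0.0
```

Run:
```python
from h import *
np.set_printoptions(precision=3,suppress=True)
from scipy.spatial.transform import Rotation as R
p=env.capture('wrist');save(p,'d.png')
for n,z in (('peg',0),('peg_head',6)):
    for m in env.mark_of(n,p)[:1]: print(n,np.array(m['at']),round(m['confidence'],2),at_z(p,m['at'],z))
for r in env.regions_of('peg',p)[:1]:
        m=r['mask'].astype(np.uint8);pts=np.argwhere(m)
        W=np.array([at_z(p,q,5)[:2] for q in pts[::max(1,len(pts)//400)]])
        ev,V=np.linalg.eigh(np.cov(W.T));print('peg region',r['confidence'],len(pts),W.mean(0),V[:,1],np.ptp((W-W.mean(0))@V[:,1]),np.ptp((W-W.mean(0))@V[:,0]))
s=env.read_state();print(s['t'],s['position'],R.from_quat(s['eef_rot']).as_matrix()[:,1],s['finger_gap'])
```

```text
peg [263.3 318.7] 0.85 [ 470.507 -364.612    0.   ]
peg_head [236.3 316.5] 0.92 [ 452.775 -352.33     6.   ]
peg region 0.65 2383 [ 463.223 -359.543] [-0.784  0.62 ] 69.35517509712398 24.71114309769016
12.8833 [ 452.57  -351.306   54.288] [ 0.619  0.785 -0.001] 42.71011778884606
```

>>> servo_tool(
  steps=[
    [[0.5,0,0,-20,0,0,0],[0.5,0,0,-38,0,0,0],[0.5,0,0,-47,0,0,0],[0.5,0,0,-50,0,0,0],[0.5,0,0,-50,0,0,0]],
  ],
)

```text
t: 13.3
position: [452.0, -350.7, 3.3]
eef_rot: [0.328, 0.945, -0.0, 0.0]
ft_force: [0.7, 0.4, 0.0]
finger_gap: 42.5
finger_force: 0.0
```

>>> servo_tool(
  steps=[
    [[0.5,0,0,-2,0,0,0],[0.25,0,0,-2,0,0,0],[0.15,0,0,-2,0,0,0],[0.15,0,0,-2,0,0,0],[0.15,0,0,-2,0,0,0]],
  ],
  squeeze=25,
)

```text
t: 13.72
position: [452.2, -350.9, 1.7]
eef_rot: [0.328, 0.945, -0.001, 0.001]
ft_force: [-1.0, 1.6, 5.2]
finger_gap: 23.1
finger_force: 25.2
```

>>> servo_tool(
  steps=[
    [[0.15,0,0,0,0,0,0],[0.15,0,0,10,0,0,0],[0.15,0,0,25,0,0,0],[0.15,0,0,25,0,0,0]],
  ],
)

```text
t: 14.05
position: [452.8, -351.5, 28.2]
eef_rot: [0.328, 0.945, -0.001, 0.002]
ft_force: [0.5, -0.7, 0.8]
finger_gap: 23.3
finger_force: 24.6
```

>>> servo_tool(
  steps=[
    [[0.15,0,0,35,0,0,0],[0.15,0,0,75,0,0,0],[0.15,3,10,115,0,0,-3],[0.15,8,25,150,0,0,-6],[0.15,16,45,180,0,0,-9]],
  ],
)

```text
t: 14.47
position: [467.6, -305.7, 208.3]
eef_rot: [0.403, 0.915, -0.001, 0.001]
ft_force: [0.5, -0.6, -0.8]
finger_gap: 23.2
finger_force: 24.7
```

>>> servo_tool(
  steps=[
    [[0.15,12,32,6,0,0,-5],[0.15,24,64,6,0,0,-9],[0.15,36,96,6,0,0,-13],[0.15,48,128,6,0,0,-17],[0.15,60,160,6,0,0,-18]],
  ],
)

```text
t: 14.88
position: [527.6, -143.5, 211.3]
eef_rot: [0.54, 0.841, 0.0, -0.0]
ft_force: [-0.2, 0.1, -0.4]
finger_gap: 23.8
finger_force: 24.7
```

>>> servo_tool(
  steps=[
    [[0.15,15,35,6,0,0,-3],[0.15,30,70,6,0,0,-6],[0.15,44,105,6,0,0,-8.7],[0.15,60,140,6,0,0,-8.7],[0.15,66,156,6,0,0,-8.7]],
  ],
)

```text
t: 15.3
position: [594.3, 14.6, 217.1]
eef_rot: [0.6, 0.8, 0.0, -0.0]
ft_force: [0.2, -0.2, 0.0]
finger_gap: 23.3
finger_force: 24.8
```

Run:
```python
from h import *
np.set_printoptions(precision=3,suppress=True)
from scipy.spatial.transform import Rotation as R
P={};L=[]
for c in('wrist','top','scene'):
    p=env.capture(c);P[c]=p
    for n,z in (('lid_edge',300),('lay_spot',52),('pedal',42),('partsbox',0),('peg',52),('slot',52)):
        for m in env.mark_of(n,p)[:1]:
            print(c,n,np.array(m['at']),round(m['confidence'],2),at_z(p,m['at'],z))
            if n=='lid_edge' and c!='wrist': L.append(ray(p,m['at']))
if len(L)>1: print('lid edge',tri(L))
im=np.hstack([P['wrist']['image'][:,100:540],P['top']['image'][50:250,240:480].repeat(2,0)[:,:360]])[:,:,::-1]
cv2.imwrite('pics/e.png',im)
s=env.read_state();print(s['t'],s['position'],R.from_quat(s['eef_rot']).as_matrix()[:,1],s['finger_gap'],s['ft_force'],s['joints'])
```

```text
wrist lay_spot [209.4 323.2] 0.66 [606.761 -12.173  52.   ]
wrist pedal [175.9 193. ] 0.83 [472.331 -17.77   42.   ]
wrist peg [296.7 321.7] 0.71 [ 633.548 -109.021   52.   ]
wrist slot [201.4 265.7] 0.81 [549.306 -20.102  52.   ]
top lid_edge [ 97.6 345. ] 0.83 [749.001  27.348 300.   ]
top pedal [225.3 357.5] 0.4 [473.906  -8.926  42.   ]
top peg [197.6 192.4] 0.59 [558.576 473.964  52.   ]
scene lid_edge [190.  288.1] 0.68 [711.842  17.07  300.   ]
scene partsbox [260.  286.5] 0.55 [640.646  -8.472   0.   ]
scene peg [284.7 166.3] 0.37 [ 783.082 -269.73    52.   ]
lid edge [738.961  24.691 322.393]
16.35 [593.522  10.859 217.468] [ 0.961  0.276 -0.   ] 23.27687064618048 [ 0.019 -0.127  0.799] [-0.173  0.128  1.718  0.     1.296 -0.452]
```

View pics/e.png

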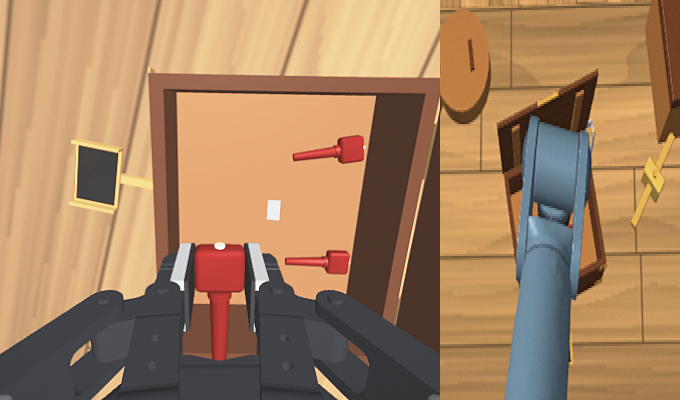

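>>> servo_tool(
  steps=[
    [[0.15,6,0,-30,0,0,0],[0.15,12,-0.5,-65,0,0,0],[0.15,12,-0.5,-100,0,0,0],[0.15,12,-0.5,-122,0,0,0],[0.15,12,-0.5,-135,0,0,0]],
  ],
)

```text
t: 16.77
position: [603.4, 10.7, 78.7]
eef_rot: [0.602, 0.799, -0.001, -0.002]
ft_force: [-0.3, -0.4, -0.5]
finger_gap: 23.0
finger_force: 24.8
```

>>> servo_tool(
  steps=[
    [[0.15,0,0,-5,0,0,0],[0.15,0,0,-11,0,0,0],[0.15,0,0,-17,0,0,0],[0.15,0,0,-22,0,0,0],[0.15,0,0,-22,0,0,0]],
  ],
)

```text
t: 17.18
position: [606.6, 10.3, 61.2]
eef_rot: [0.602, 0.799, 0.001, 0.001]
ft_force: [0.4, 0.5, 0.6]
finger_gap: 23.0
finger_force: 26.8
```

>>> servo_tool(
  steps=[
    [[0.15,0,0,-2,0,0,0],[0.15,0,0,-4,0,0,0],[0.15,0,0,-6,0,0,0],[0.15,0,0,-7,0,0,0],[0.15,0,0,-7,0,0,0]],
  ],
)

```text
t: 17.6
position: [609.3, 10.1, 56.4]
eef_rot: [0.602, 0.799, 0.002, 0.004]
ft_force: [8.3, 1.3, 3.1]
finger_gap: 23.2
finger_force: 26.9
```

>>> servo_tool(
  steps=[
    [[0.15,2,0.5,3,0,0,0],[0.15,5,1.4,5,0,0,0],[0.15,9,2.4,5,0,0,0],[0.15,9,2.4,5,0,0,0]],
  ],
)

```text
t: 17.93
position: [614.9, 12.8, 58.4]
eef_rot: [0.601, 0.799, -0.0, -0.0]
ft_force: [0.3, 0.1, -0.4]
finger_gap: 22.9
finger_force: 27.3
```

>>> servo_tool(
  steps=[
    [[0.15,0,0,-2,0,0,0],[0.15,0,0,-4,0,0,0],[0.15,0,0,-5,0,0,0],[0.15,0,0,-5,0,0,0]],
  ],
)

```text
t: 18.27
position: [614.2, 12.8, 53.7]
eef_rot: [0.602, 0.799, -0.0, -0.001]
ft_force: [-2.2, 1.3, 4.7]
finger_gap: 23.3
finger_force: 27.9
```

>>> servo_tool(
  steps=[
    [[0.3,0,0,0,0,0,0],[0.34,0,0,0,0,0,0],[0.34,0,0,0,0,0,0],[0.34,0,0,0,0,0,0]],
  ],
)

```text
t: 18.6
position: [614.3, 12.7, 53.1]
eef_rot: [0.602, 0.799, -0.0, -0.0]
ft_force: [-0.2, 0.2, 0.2]
finger_gap: 29.3
finger_force: 0.0
```

>>> servo_tool(
  steps=[
    [[0.34,0,0,4,0,0,0],[0.34,0,0,10,0,0,0],[0.34,0,0,20,0,0,0],[0.34,0,0,40,0,0,0],[0.34,0,0,70,0,0,0]],
  ],
)

```text
t: 19.02
position: [612.8, 13.0, 122.4]
eef_rot: [0.602, 0.799, -0.001, -0.002]
ft_force: [0.3, 0.7, 0.4]
finger_gap: 28.9
finger_force: 0.0
```

>>> servo_tool(
  steps=[
    [[0.34,-5,-1,35,0,0,0],[0.34,-25,-7,70,0,0,0],[0.34,-50,-14,100,0,0,0],[0.2,-80,-22,110,0,0,0],[0,-110,-30,110,0,0,0]],
  ],
)

```text
t: 19.43
position: [505.7, -18.0, 239.0]
eef_rot: [0.601, 0.799, 0.002, 0.004]
ft_force: [0.4, -0.9, -0.1]
finger_gap: 6.4
finger_force: 0.0
```

Run:
```python
from h import *
np.set_printoptions(precision=3,suppress=True)
from scipy.spatial.transform import Rotation as R
p=env.capture('wrist');save(p,'f.png')
for n,z in (('pedal',42),('peg',52),('slot',52)):
    for m in env.mark_of(n,p)[:1]: print(n,np.array(m['at']),round(m['confidence'],2),at_z(p,m['at'],z))
s=env.read_state();print(s['t'],s['position'],R.from_quat(s['eef_rot']).as_matrix()[:,1],s['finger_gap'],s['joints'])
```

```text
pedal [165.6 287.4] 0.74 [472.831 -18.848  42.   ]
peg [194.7 423.2] 0.86 [619.744  -7.433  52.   ]
slot [194.4 407.7] 0.68 [603.797 -11.637  52.   ]
19.6333 [504.467 -17.437 234.715] [0.961 0.276 0.002] 0.06200865056405614 [-0.26  -0.106  1.921  0.     1.324 -0.539]
```

View pics/f.png

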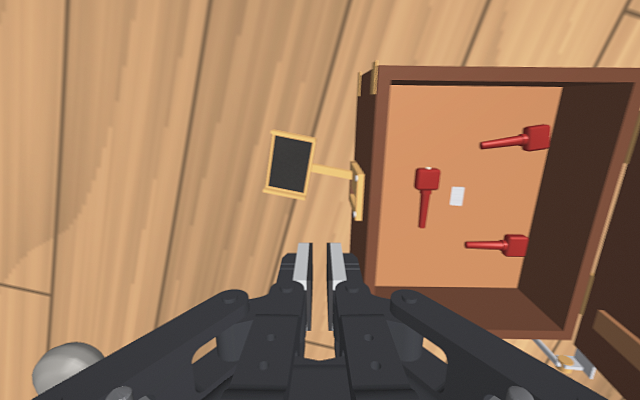

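>>> servo_tool(
  steps=[
    [[0,-6,0,0,0,0,7],[0,-12,0,0,0,0,14],[0,-18,0,0,0,0,21],[0,-24,0,0,0,0,28],[0,-30,0,0,0,0,35]],
  ],
)

```text
t: 20.05
position: [475.3, -17.2, 233.9]
eef_rot: [0.33, 0.944, 0.0, 0.0]
ft_force: [-0.2, -0.3, -0.2]
finger_gap: -0.2
finger_force: 0.0
```

>>> servo_tool(
  steps=[
    [[0,0,0,-20,0,0,7],[0,0,0,-50,0,0,14],[0,0,0,-80,0,0,21],[0,0,0,-105,0,0,28],[0,0,0,-120,0,0,35]],
  ],
)

```text
t: 20.47
position: [473.9, -16.7, 110.8]
eef_rot: [0.031, 1.0, 0.0, -0.002]
ft_force: [-0.0, -0.4, -0.2]
finger_gap: -0.2
finger_force: 0.0
```

>>> servo_tool(
  steps=[
    [[0,0,0,-10,0,0,6],[0,0,0,-20,0,0,11],[0,0,0,-20,0,0,11],[0,0,0,-20,0,0,11]],
  ],
)

```text
t: 20.8
position: [475.1, -17.1, 93.4]
eef_rot: [-0.06, 0.998, 0.0, -0.0]
ft_force: [0.3, -0.2, -0.0]
finger_gap: -0.3
finger_force: 0.0
```

Run:
```python
from h import *
np.set_printoptions(precision=3,suppress=True)
from scipy.spatial.transform import Rotation as R
p=env.capture('wrist');save(p,'g.png')
for n,z in (('pedal',42),('slot',52)):
    for m in env.mark_of(n,p)[:1]: print(n,np.array(m['at']),round(m['confidence'],2),at_z(p,m['at'],z))
s=env.read_state();print(s['t'],s['position'],R.from_quat(s['eef_rot']).as_matrix()[:,1],s['finger_gap'],s['joints'],s['ft_force'])
```

```text
20.95 [475.578 -17.415  94.493] [-0.121  0.993 -0.001] -0.0009699984553172232 [-0.275  0.011  2.09   0.     1.039 -1.968] [0.107 0.084 1.209]
```

View pics/g.png

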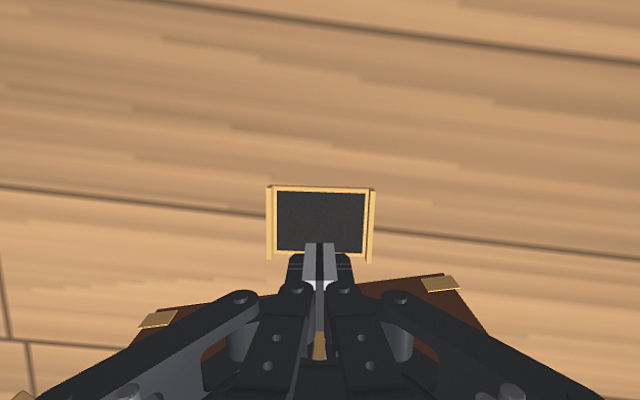

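Picture: the pedal face is centred at (321,219), level with the tool axis and aligned. I'll press it.

>>> servo_tool(
  steps=[
    [[0,0,0,-20,0,0,0],[0,-1,0,-36,0,0,0],[0,-1,0,-44,0,0,0],[0,-1,0,-48,0,0,0],[0,-1,0,-50,0,0,0]],
  ],
)

```text
t: 21.37
position: [473.7, -17.3, 43.5]
eef_rot: [-0.061, 0.998, -0.0, 0.0]
ft_force: [0.8, -0.1, -0.1]
finger_gap: -0.1
finger_force: 0.0
```

>>> servo_tool(
  steps=[
    [[0,0,0,-1,0,0,0],[0,0,0,-2,0,0,0],[0,0,0,-4,0,0,0],[0,0,0,-5,0,0,0],[0,0,0,-6,0,0,0]],
  ],
)

```text
t: 21.78
position: [474.7, -18.1, 39.1]
eef_rot: [-0.062, 0.998, -0.001, 0.001]
ft_force: [-3.4, -2.3, 7.5]
finger_gap: -0.0
finger_force: 4.5
```

>>> servo_tool(
  steps=[
    [[0,0,0,-1,0,0,0],[0,0,0,-2,0,0,0],[0,0,0,-3,0,0,0],[0,0,0,-4,0,0,0],[0,0,0,-4,0,0,0]],
  ],
)

```text
t: 22.2
position: [474.8, -18.1, 35.0]
eef_rot: [-0.061, 0.998, -0.001, 0.001]
ft_force: [-1.8, -2.6, 6.3]
finger_gap: 0.0
finger_force: 3.7
```

>>> servo_tool(
  steps=[
    [[0,0,0,-1,0,0,0],[0,0,0,-2,0,0,0],[0,0,0,-3,0,0,0],[0,0,0,-3,0,0,0]],
  ],
)

```text
t: 22.53
position: [475.0, -18.2, 32.9]
eef_rot: [-0.062, 0.998, -0.001, 0.001]
ft_force: [-7.6, -1.5, 16.8]
finger_gap: 0.4
finger_force: 8.5
```

>>> servo_tool(
  steps=[
    [[0,0.5,-3,0,0,0,1],[0,1,-6,0,0,0,2],[0,2,-9,0,0,0,3],[0,3,-12,0,0,0,4],[0,4,-15,0,0,0,5]],
  ],
)

```text
t: 22.95
position: [477.0, -31.2, 32.5]
eef_rot: [-0.105, 0.994, 0.002, -0.002]
ft_force: [-12.4, 7.9, 23.5]
finger_gap: -0.1
finger_force: 11.9
```

>>> servo_tool(
  steps=[
    [[0,-1,0,0.8,0,0,0],[0,-2,-1,1.4,0,0,0],[0,-2,-2,1.4,0,0,0]],
  ],
)

```text
t: 23.2
position: [477.4, -35.0, 34.0]
eef_rot: [-0.105, 0.994, -0.001, 0.002]
ft_force: [-0.5, -1.0, 7.4]
finger_gap: -0.0
finger_force: 3.3
```

>>> servo_tool(
  steps=[
    [[0,0.5,-2,-0.6,0,0,1],[0,1,-5,-0.8,0,0,2],[0,1.5,-7,-0.8,0,0,3],[0,1.5,-9,-0.8,0,0,4],[0,2,-10,-0.8,0,0,4]],
  ],
)

```text
t: 23.62
position: [479.8, -45.1, 33.4]
eef_rot: [-0.14, 0.99, -0.001, 0.002]
ft_force: [-1.0, 0.7, 8.7]
finger_gap: -0.1
finger_force: 4.5
```

>>> servo_tool(
  steps=[
    [[0,0.5,-2,0,0,0,0],[0,1,-4,0,0,0,0],[0,1,-5,0,0,0,0],[0,1,-5,0,0,0,0]],
  ],
)

```text
t: 23.95
position: [480.7, -49.0, 33.3]
eef_rot: [-0.139, 0.99, 0.0, 0.002]
ft_force: [0.1, 4.8, 9.6]
finger_gap: -0.4
finger_force: 4.6
```

>>> servo_tool(
  steps=[
    [[0,0,0,1,0,0,0],[0,0,0,2,0,0,0],[0,0,1,3.5,0,0,0],[0,0,1,5,0,0,0],[0,0,1,6,0,0,0]],
  ],
)

```text
t: 24.37
position: [480.1, -48.3, 38.9]
eef_rot: [-0.139, 0.99, -0.0, 0.002]
ft_force: [-0.8, 2.3, 6.1]
finger_gap: 0.0
finger_force: 3.2
```

>>> servo_tool(
  steps=[
    [[0,0,0,1,0,0,0],[0,0,0,2,0,0,0],[0,0,0,3.5,0,0,0],[0,0,1,5,0,0,0],[0,0,1,6,0,0,0]],
  ],
)

```text
t: 24.78
position: [479.9, -47.5, 44.9]
eef_rot: [-0.14, 0.99, -0.001, 0.001]
ft_force: [-1.8, 1.2, 6.8]
finger_gap: -0.3
finger_force: 3.7
```

>>> servo_tool(
  steps=[
    [[0,0,0,1,0,0,0],[0,0,0,2,0,0,0],[0,0,0,3,0,0,0],[0,0,0,4,0,0,0],[0,0,0,5,0,0,0]],
  ],
)

```text
t: 25.2
position: [480.1, -47.6, 50.0]
eef_rot: [-0.139, 0.99, -0.001, 0.001]
ft_force: [-1.9, 1.9, 7.5]
finger_gap: 0.1
finger_force: 4.1
```

>>> servo_tool(
  steps=[
    [[0,0,0,1,0,0,0],[0,0,0,2,0,0,0],[0,0,0,3,0,0,0],[0,0,0,4,0,0,0],[0,0.5,0,5,0,0,0]],
  ],
)

```text
t: 25.62
position: [480.4, -47.6, 55.1]
eef_rot: [-0.139, 0.99, -0.001, 0.001]
ft_force: [-3.1, 1.2, 9.3]
finger_gap: 0.1
finger_force: 4.4
```

>>> servo_tool(
  steps=[
    [[0,0,0,1,0,0,0],[0,0,0,2,0,0,0],[0,0,0,3,0,0,0],[0,0.5,0,4,0,0,0],[0,0.5,0,5,0,0,0]],
  ],
)

```text
t: 26.03
position: [480.7, -47.6, 60.0]
eef_rot: [-0.139, 0.99, -0.0, 0.001]
ft_force: [-2.5, 1.8, 8.4]
finger_gap: 0.1
finger_force: 4.4
```

>>> servo_tool(
  steps=[
    [[0,0,0,1,0,0,0],[0,0,0,2,0,0,0],[0,0.5,0,3,0,0,0],[0,0.5,0,4,0,0,0],[0,1,0,5,0,0,0]],
  ],
)

```text
t: 26.45
position: [481.4, -47.6, 64.9]
eef_rot: [-0.14, 0.99, -0.0, 0.0]
ft_force: [-4.3, 0.8, 9.7]
finger_gap: 0.3
finger_force: 4.6
```

>>> servo_tool(
  steps=[
    [[0,0,0,1,0,0,0],[0,0.5,0,2,0,0,0],[0,0.5,0,3,0,0,0],[0,1,0,4,0,0,0],[0,1,0,5,0,0,0]],
  ],
)

```text
t: 26.87
position: [482.0, -47.5, 69.7]
eef_rot: [-0.14, 0.99, -0.0, -0.0]
ft_force: [-5.2, 0.5, 9.1]
finger_gap: -0.1
finger_force: 4.6
```

>>> servo_tool(
  steps=[
    [[0,0,0,0.8,0,0,0],[0,0,0,1.6,0,0,0],[0,0.5,0,2.4,0,0,0],[0,0.5,0,3.2,0,0,0],[0,0.5,0,4,0,0,0]],
  ],
)

```text
t: 27.28
position: [482.6, -47.5, 73.9]
eef_rot: [-0.14, 0.99, -0.0, 0.0]
ft_force: [-3.9, 1.1, 10.8]
finger_gap: 0.3
finger_force: 4.7
```

>>> servo_tool(
  steps=[
    [[0,0,0,0.8,0,0,0],[0,0,0,1.6,0,0,0],[0,0.5,0,2.4,0,0,0],[0,0.5,0,3.2,0,0,0],[0,0.5,0,4,0,0,0]],
  ],
)

```text
t: 27.7
position: [483.4, -47.4, 78.0]
eef_rot: [-0.139, 0.99, -0.0, 0.001]
ft_force: [-2.3, 2.2, 10.0]
finger_gap: -0.3
finger_force: 4.6
```

>>> servo_tool(
  steps=[
    [[0,0,0,0.6,0,0,0],[0,0,0,1.2,0,0,0],[0,0.5,0,1.8,0,0,0],[0,0.5,0,2.4,0,0,0],[0,0.5,0,3,0,0,0]],
  ],
)

```text
t: 28.12
position: [484.0, -47.4, 81.0]
eef_rot: [-0.139, 0.99, -0.0, 0.001]
ft_force: [-3.4, 1.8, 9.5]
finger_gap: 0.2
finger_force: 4.5
```

>>> servo_tool(
  steps=[
    [[0,0,0,0.6,0,0,0],[0,0,0,1.2,0,0,0],[0,0,0,1.8,0,0,0],[0,0,0,2.4,0,0,0],[0,0,0,3,0,0,0]],
  ],
)

```text
t: 28.53
position: [484.6, -47.3, 84.3]
eef_rot: [-0.139, 0.99, -0.0, 0.002]
ft_force: [-0.9, 3.3, 8.2]
finger_gap: -0.1
finger_force: 3.9
```

>>> servo_tool(
  steps=[
    [[0,0,0,0.5,0,0,0],[0,0,0,1,0,0,0],[0,0,0,1.5,0,0,0],[0,0,0,2,0,0,0],[0,0,0,2.5,0,0,0]],
  ],
)

```text
t: 28.95
position: [483.6, -47.4, 85.0]
eef_rot: [-0.139, 0.99, -0.0, 0.001]
ft_force: [2.1, 1.4, 1.7]
finger_gap: 0.0
finger_force: 1.2
```

>>> servo_tool(
  steps=[
    [[0,0,0,0.5,0,0,0],[0,0,0,1,0,0,0],[0,0,0,1.5,0,0,0],[0,0,0,2,0,0,0],[0,0,0,2.5,0,0,0]],
  ],
)

```text
t: 29.37
position: [482.4, -47.3, 86.6]
eef_rot: [-0.139, 0.99, 0.0, -0.001]
ft_force: [0.6, 0.1, 0.1]
finger_gap: 0.2
finger_force: 0.0
```

The pedal is at rest and no longer touching the tool. I'll retreat up and back, then check.

>>> servo_tool(
  steps=[
    [[0,0,0,8,0,0,0],[0,0,0,25,0,0,0],[0,-5,0,60,0,0,0],[0,-15,20,95,0,0,0],[0,-20,50,120,0,0,0]],
  ],
)

```text
t: 29.78
position: [463.4, 1.6, 210.5]
eef_rot: [-0.138, 0.99, -0.001, 0.001]
ft_force: [1.7, 0.2, 0.7]
finger_gap: 0.2
finger_force: 0.0
```

>>> servo_tool(
  steps=[
    [[0,-5,40,5,0,0,0],[0,-10,80,10,0,0,0],[0,-15,120,10,0,0,0],[0,-20,150,10,0,0,0],[0,-20,160,10,0,0,0]],
  ],
)

```text
t: 30.2
position: [441.8, 165.9, 217.7]
eef_rot: [-0.142, 0.99, 0.0, 0.0]
ft_force: [-0.2, -0.0, 0.3]
finger_gap: 0.0
finger_force: 0.0
```

Run:
```python
from h import *
P=[env.capture(c)['image'][80:350,:] for c in('scene','top')]
cv2.imwrite('pics/z.png',np.vstack(P)[:,:,::-1])
p=env.capture('top')
for n,z in (('lid_edge',125),('pedal',83)):
    for m in env.mark_of(n,p)[:1]: print(n,m,at_z(p,m['at'],z))
s=env.read_state();print(s['t'],s['position'],s['ft_force'])
```

```text
pedal {'at': [220.5, 368.7], 'confidence': 0.82} [481.44777478 -38.71859276  83.        ]
30.45 [443.27232461 161.62712623 217.09646295] [ 0.44230425 -0.43745982  0.51654469]
```

View pics/z.png

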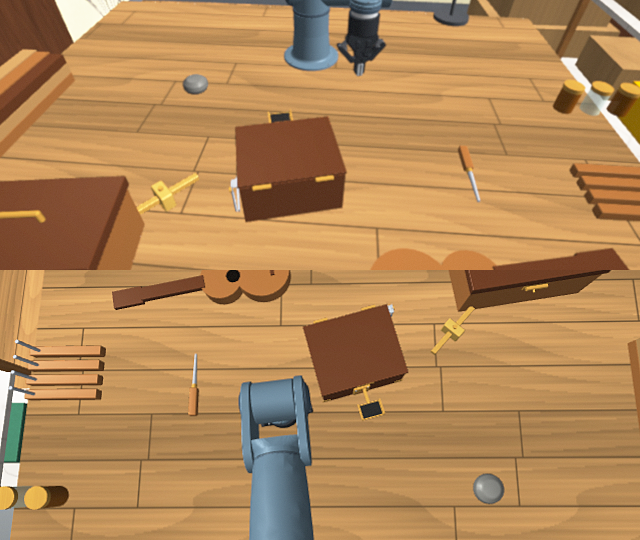

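The lid is shut at (290,165), the pedal is back at rest at (371,410), and the stone, reamer and gauge look unmoved. I'm handing the job in.

```bash
python3 -c "
from cell import env
print(env.sign_off())"
```

```text
the job is handed in; nothing more can be done
None
```

The job is handed in: I hooked the pedal, laid the peg on the box floor about 15 mm behind the lay spot, then unhooked the pedal and eased it up until the lid was shut; one brief push reached about 28 N of the 30 N limit, and the gripper brushed the box's front wall at about 8 N.

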